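# Fit the valve balls of a honey pump and hold its cover ready for the screws

## Robot

A 7-joint arm with a two-finger parallel gripper is mounted at the origin on the work surface. World frame = base frame: x ahead of the robot, y to its left, z up, the work surface at z = 0. Lengths are in m, angles in rad, forces in N, time in s.
With the tool pointing down it reaches from about 0.4 to 0.85 m from the base axis. Payload 4.5 kg.
Tool frame: the origin (TCP) lies at the very end of the fingers, on their centre line; the grasp point (between the pads) lies 19 mm behind it (r.grip_point_offset is the distance from the TCP to the grasp point, in m); y points along the fingers, x is the direction in which the jaws open and shut, and the axes are right-handed (so a half turn about y gives the same grasp; the last joint's range is limited). The gripper opens to 88 mm and grips with 3 to 60 N. Pads are 18 mm wide; open, the fingers measure 123 mm over their backs; the gripper's body (75 mm by 187 mm) begins 45 mm behind the grasp point.
Start: joints at [1.361, 0.689, -0.195, 1.565, 0.157, 0.902, -0.215], TCP at [0.151, -0.607, 0.239] pointing down, gripper open.
Joint ranges: [-3.01, 3.01], [-0.46, 2.08], [-1.47, 1.51], [0.13, 2.56], [-1, 4.14], [0.04, 2.09], [-2.66, 2.66]. Speed limits (rad/s): [2.57, 2.57, 3.14, 3.14, 3.14, 3.14, 3.14].

## Interface

Orientations are given as a unit quaternion [x, y, z, w].
In Python, from plant import get_state, snapshot, camera_params, job, r gives the robot as it stands.
- The arm moves only by the tool carry_out, never from a script. Its arguments are lists of equal length, an entry for each row: "offset": the shift along the world's x, y, z in m, a list of three; "twist": the turn about the world's z in degrees. In form: {"offset": [[tx, ty, tz], ...], "twist": [twist, ...]}. A call has 1 to 8 rows; each row shifts and turns the commanded pose from where the row before left it; what a row does not reach is not made up. A row lasts 1/8 s, in which the tool goes at most 62.5 mm and 10.7 degrees, less where a joint would pass 70% of its speed; a pose out of reach is approached as far as the arm can. A call with a gripper value outside its range is refused whole. "grip" is the finger opening in m, from 0 to 0.0881, set as the call begins (left out, the last holds). The fingers move at their own pace and stop on an object; "newtons" is the grip in N (left out, the last holds). Time passes only in rows, so rows that do not move let the fingers close. It gives the time, the measured TCP pose, the force and the opening at its end, in the units of the state.
- get_state(): the state, without advancing time (a new reading comes with each control period).
- snapshot(name): name is "scene" or "top" or "wrist"; returns the picture (384x512x3 uint8, red, green, blue); there is no depth.
- camera_params(name): a dict with "camera_matrix" (3x3 intrinsics, pixels), "eye" and "orientation" of the camera in the world. Camera axes: x right, y up, looking along -z (the intrinsics and any distortion apply to the point x, -y, -z); pixel columns grow to the right and rows downward; lengths in m; the calibration is good to about 2 mm. A picture is of the moment at which its call begins: read the wrist's pose just before it. camera_params takes no time and is no camera call; for the wrist camera it gives the pose at the moment of the call.
- job.finish_job(): hands the job in, once; it reports no verdict.
The state is a dict: "clock": time; "q": joint angles; "qd": joint speeds; "joint_torque": joint torques, N m; "tool_pos": TCP position; "eef_rot": TCP orientation; "contact_force": force on the tool from outside, world axes, zero at the start; "moment": the same for the moment, N m; "opening": opening from 0.0 (shut) to 1.0 (fully open).
Only numpy, scipy, OpenCV 4.12 (cv2) and the standard library are available. Lean on these libraries where they do the work, as an engineer would, in place of code of your own. Each camera call takes 0.05 s, during which the arm holds its last target. There are 200 camera calls.

## Task

Take the two new steel balls from the blue parts tray and drop one into each of the two bores in the honey pump's valve block, letting go only just above the bore; leave the worn black balls in the tray and the jars, candles, wrench and screw dish where they are. Then pick up the outlet cover and hold it level about 10 mm above the block, without ever touching the pump with it (the seals are freshly greased), turned and placed so that all four threaded holes of the block show whole through the cover's four holes. Finish while still holding it there, quite still, so that I can start the thumbscrews before the cover comes down.

Things in the scene. Friction and masses are not known exactly. Their poses are not given: they have to be found in the camera images.
- pump: twin-piston honey pump, fixed to the table; origin on the table under the centre of its valve block. The block is 84 mm along pump x, 128 mm along pump y; its open top face is 95 mm above the table. z up; +x runs from the block back along two 52 mm cylinders (tops 84 mm above the table, flanges 89 mm) to a crank housing that starts 265 mm behind the block's centre and is 150 mm high over its switches. An inlet stub reaches 80 mm to -x of the centre, below the top face
- seat0 (a point): in the ball bore at pump y = -27 mm, on the bore's axis: where the centre of a 30 mm ball is when seated, 18 mm below the block's top face. Bore 34 mm wide, 30 mm deep with a round seat at the bottom; a thin black seal ring lies around its mouth; a seated ball's top is about 3 mm below the face
- seat1 (a point): the same in the bore at pump y = +27 mm
- thread0 (a point): on the block's top face, at the mouth of the 8 mm threaded hole at pump x -29, y -51 mm
- thread1 (a point): on the block's top face, at the mouth of the 8 mm threaded hole at pump x -29, y 51 mm
- thread2 (a point): on the block's top face, at the mouth of the 8 mm threaded hole at pump x 29, y 51 mm
- thread3 (a point): on the block's top face, at the mouth of the 8 mm threaded hole at pump x 29, y -51 mm
- cover: loose outlet cover, about 0.4 kg: aluminium plate 84 mm (its x) by 128 mm (its y), 6 mm thick, lying flat on the table; origin at the centre of its underside, z up. In its middle stands a steel hexagon, 30 mm over the flats, from 6 to 34 mm above the underside, with a 24 mm wide hose nipple on top up to 48 mm. One pair of the hexagon's flats faces the cover's +x and -x, the other pairs are at 60 degrees to it. The cover fits either way round (turned by 180 degrees)
- cover_grip (a point): on the cover's axis, half-way up the hexagon, 20 mm above the underside; axes as the cover's
- cover_hole0 (a point): on the underside of the cover (which is the cover's lowest plane), on the axis of its 14 mm through hole at cover x -29, y -51 mm
- cover_hole1 (a point): on the underside of the cover (which is the cover's lowest plane), on the axis of its 14 mm through hole at cover x -29, y 51 mm
- cover_hole2 (a point): on the underside of the cover (which is the cover's lowest plane), on the axis of its 14 mm through hole at cover x 29, y 51 mm
- cover_hole3 (a point): on the underside of the cover (which is the cover's lowest plane), on the axis of its 14 mm through hole at cover x 29, y -51 mm
- tray: blue parts tray fixed to the table, 136 x 136 x 16 mm, origin under its centre; a ball sits in each of its four 16 mm wide dimples at x, y = +-32 mm, ball centres 29 mm above the table
- ball_a: new steel ball, origin at its centre, 30 mm wide, 0.11 kg, in the tray; ball_a and ball_b are alike and go into either bore
- ball_b: the other new steel ball, origin at its centre
- old_a: worn black rubber-coated ball, origin at its centre, also 30 mm wide, in the tray: stays there
- old_b: the other worn black ball, origin at its centre: stays there
- jar_a: bystander: amber honey jar, 74 mm wide, 110 mm high, origin under its centre
- jar_b: bystander: dark honey jar, same size
- candle: bystander: yellow beeswax pillar candle, 60 mm wide, 85 mm high
- tree_candle: bystander: pale tree-shaped candle, 68 mm wide, 120 mm high
- screw_dish: bystander: steel dish, 106 mm wide, with four thumbscrews standing in it, 38 mm high
- wrench: bystander: flat wrench, about 160 mm long, lying along its x
Things that resemble listed ones, but are neither listed nor needed, are in the scene too. What is shaped like the cover but turquoise is not meant.

How it is judged:
On the way, in this order (a step that is already met when the one before it is completed fails the run):
1. one steel ball lies on its seat in a bore (((horizontal distance between ball_a and seat0 below 0.005 m and z of ball_a in the frame of seat0 between -0.006 and 0.004 m) or (horizontal distance between ball_a and seat1 below 0.005 m and z of ball_a in the frame of seat1 between -0.006 and 0.004 m) or (horizontal distance between ball_b and seat0 below 0.005 m and z of ball_b in the frame of seat0 between -0.006 and 0.004 m) or (horizontal distance between ball_b and seat1 below 0.005 m and z of ball_b in the frame of seat1 between -0.006 and 0.004 m))), for 0.2 s.
2. both steel balls lie on their seats, one in each bore ((((horizontal distance between ball_a and seat0 below 0.005 m and z of ball_a in the frame of seat0 between -0.006 and 0.004 m) and (horizontal distance between ball_b and seat1 below 0.005 m and z of ball_b in the frame of seat1 between -0.006 and 0.004 m)) or ((horizontal distance between ball_a and seat1 below 0.005 m and z of ball_a in the frame of seat1 between -0.006 and 0.004 m) and (horizontal distance between ball_b and seat0 below 0.005 m and z of ball_b in the frame of seat0 between -0.006 and 0.004 m)))), for 0.2 s.
3. the cover is lifted clear in the gripper (height (world z) of cover_grip above 0.05 m and contact force between the fingers and cover above 1 N), for 0.2 s.
At the end, for the whole second after the job is handed in: A steel ball on each seat (within 5 mm), worn balls within 15 mm of their start. Cover carried by the fingers alone, still, level (0.06 rad), underside 4 to 20 mm above the block face, each hole within 3 mm sideways of a threaded hole (either way round), so held through the last second ((((horizontal distance between ball_a and seat0 below 0.005 m and z of ball_a in the frame of seat0 between -0.006 and 0.004 m) and (horizontal distance between ball_b and seat1 below 0.005 m and z of ball_b in the frame of seat1 between -0.006 and 0.004 m)) or ((horizontal distance between ball_a and seat1 below 0.005 m and z of ball_a in the frame of seat1 between -0.006 and 0.004 m) and (horizontal distance between ball_b and seat0 below 0.005 m and z of ball_b in the frame of seat0 between -0.006 and 0.004 m))) and ((horizontal distance between cover_hole0 and thread0 below 0.003 m and horizontal distance between cover_hole1 and thread1 below 0.003 m and horizontal distance between cover_hole2 and thread2 below 0.003 m and horizontal distance between cover_hole3 and thread3 below 0.003 m) or (horizontal distance between cover_hole0 and thread2 below 0.003 m and horizontal distance between cover_hole1 and thread3 below 0.003 m and horizontal distance between cover_hole2 and thread0 below 0.003 m and horizontal distance between cover_hole3 and thread1 below 0.003 m)) and z of cover_hole0 in the frame of thread0 between 0.004 and 0.02 m and z of cover_hole1 in the frame of thread0 between 0.004 and 0.02 m and z of cover_hole2 in the frame of thread0 between 0.004 and 0.02 m and z of cover_hole3 in the frame of thread0 between 0.004 and 0.02 m and angle between cover's own z axis and vertical below 0.06 rad and linear speed of cover below 0.01 m/s and angular speed of cover below 0.06 rad/s and contact force between the fingers and cover above 1 N and contact force between cover and pump below 0.1 N and distance of each of old_a, old_b from where it was at the start of the episode below 0.015 m); the arm keeps its last pose, push and grip.
It fails at once if the cover touches the pump (over 1 N) (contact force between cover and pump above 1 N).
It fails at once if a steel ball is let go over a bore with its centre more than 45 mm above the block's face ((horizontal distance between ball_a and seat0 below 0.02 m and z of ball_a in the frame of seat0 above 0.063 m and contact force between the fingers and ball_a below 0.01 N) or (horizontal distance between ball_a and seat1 below 0.02 m and z of ball_a in the frame of seat1 above 0.063 m and contact force between the fingers and ball_a below 0.01 N) or (horizontal distance between ball_b and seat0 below 0.02 m and z of ball_b in the frame of seat0 above 0.063 m and contact force between the fingers and ball_b below 0.01 N) or (horizontal distance between ball_b and seat1 below 0.02 m and z of ball_b in the frame of seat1 above 0.063 m and contact force between the fingers and ball_b below 0.01 N)).
It fails at once if a worn black ball is moved by more than 15 mm (distance of any of old_a, old_b from where it was at the start of the episode above 0.015 m).
It fails at once if a jar, a candle, the screw dish or the wrench is moved by more than 40 mm (distance of any of jar_a, jar_b, candle, tree_candle, screw_dish, wrench from where it was at the start of the episode above 0.04 m).
It also fails if it takes over 67 s, if anything falls off the work surface, if the arm or the gripper's body presses on something with over 40 N, if the wrist force passes 120 N, or if a joint passes its speed limit or range.

## Working session

There is one attempt and no reset: what is moved stays moved. The work goes in short steps, Python scripts to look and compute and a tool call to move; the robot and the scene stay as the last step left them, time stands still between calls to the robot, and variables do not carry over. Pictures are saved under pics/ and viewed, about 8 in all and at most 12, crops included, and the job is handed in when it is done.

Besides the shell and the picture viewer there is one more tool, called by a JSON object that holds its "method" and its "body", one argument or row to a line. carry_out: Moves the arm, as the interface text tells. Its arguments: {"type":"object","properties":{"offset":{"type":"array"},"twist":{"type":"array"},"grip":{"type":"number"},"newtons":{"type":"number"}},"required":["offset","twist"]}

```bash
mkdir -p pics; cat > h.py <<'E'
import numpy as np, cv2
from scipy.spatial.transform import Rotation as R
from plant import get_state, snapshot, camera_params, job, r
def snap(name, fn=None):
    p=camera_params(name); im=snapshot(name)
    if fn: cv2.imwrite('pics/'+fn, im[:,:,::-1])
    return im,p
def rot(p):
    o=np.array(p['orientation'],float)
    return o if o.shape==(3,3) else R.from_quat(o).as_matrix()
def ray(p,uv):
    d=np.linalg.solve(np.array(p['camera_matrix']),[uv[0],uv[1],1.0])
    return np.array(p['eye']), rot(p)@np.array([d[0],-d[1],-d[2]])
def onz(p,uv,z):
    e,d=ray(p,uv); return e+d*(z-e[2])/d[2]
def proj(p,X):
    c=rot(p).T@(np.array(X)-np.array(p['eye'])); v=np.array(p['camera_matrix'])@[c[0],-c[1],-c[2]]
    return v[:2]/v[2]
E
python3 - <<'E'
from h import *
for n in('top','scene','wrist'):
    im,p=snap(n,n+'0.png'); print(n,p)
s=get_state(); print(s['clock'],s['tool_pos'],s['eef_rot'],s['opening'])
E
```

```text
top {'camera_matrix': array([[375.24819845,   0.        , 252.71490821],
       [  0.        , 375.24819845, 190.84308867],
       [  0.        ,   0.        ,   1.        ]]), 'eye': array([ 0.29656898, -0.12161994,  1.28750244]), 'orientation': array([ 0.05045723, -0.06311924, -0.69450122,  0.71493922])}
scene {'camera_matrix': array([[470.09009086,   0.        , 261.64836622],
       [  0.        , 470.09009086, 192.29082213],
       [  0.        ,   0.        ,   1.        ]]), 'eye': array([ 1.28626751, -0.5256128 ,  1.43262567]), 'orientation': array([0.24468482, 0.15322332, 0.49249676, 0.82103526])}
wrist {'camera_matrix': array([[289.48935656,   0.        , 254.27624528],
       [  0.        , 289.48935656, 190.96944742],
       [  0.        ,   0.        ,   1.        ]]), 'eye': array([ 0.21909009, -0.58911822,  0.38365675]), 'orientation': array([-0.10777818,  0.08567153, -0.6103291 ,  0.78009143])}
0.15 [ 0.1507241  -0.60606998  0.23809364] [-0.55683425  0.43588764 -0.43505521  0.55737291] 0.9981592046809281
```

View pics/top0.png

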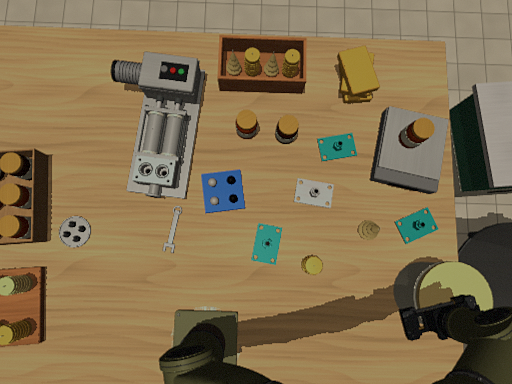

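View pics/scene0.png

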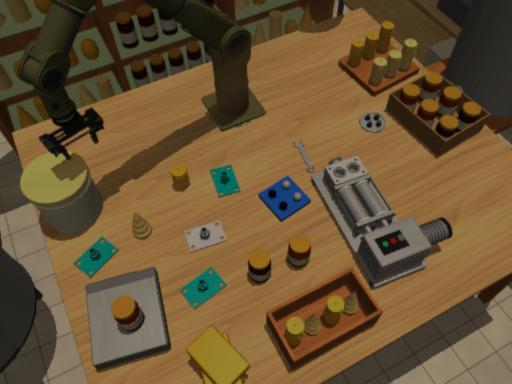

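The top view shows the pump block at about (155,168) and the steel balls at (213,183) and (213,201), with the black balls to their right. The aluminium cover is at (314,192); the turquoise ones are decoys. The scene view agrees. Next I'll measure coarse positions.

```bash
cat >> h.py <<'E'
def blob(m,near,minA=30):
    cs,_=cv2.findContours(m.astype(np.uint8),cv2.RETR_EXTERNAL,cv2.CHAIN_APPROX_NONE)
    cs=[c for c in cs if cv2.contourArea(c)>minA]
    return min(cs,key=lambda c:np.hypot(*(np.array(cv2.minAreaRect(c)[0])-near)))
def rectw(p,c,z):
    w=np.array([onz(p,q,z)[:2] for q in c[:,0,:]],np.float32)*1000
    (x,y),s,a=cv2.minAreaRect(w); return (round(x,1),round(y,1)),np.round(s,1),round(a,1)
E
python3 - <<'E'
from h import *
s=get_state(); M=R.from_quat(s['eef_rot']).as_matrix(); print('toolx',M[:,0],np.degrees(np.arctan2(M[1,0],M[0,0])),'tooly',M[:,1])
for n,tr,cv in(('top',(223,191),(314,192)),('scene',(285,198),(206,235))):
    im=cv2.imread(f'pics/{n}0.png'); p=camera_params(n); hsv=cv2.cvtColor(im,cv2.COLOR_BGR2HSV)
    m=cv2.inRange(hsv,(100,120,60),(130,255,255)); c=blob(m,tr); print(n,'tray',rectw(p,c,.016))
    m=cv2.inRange(hsv,(0,0,140),(180,45,255)); c=blob(m,cv); print(n,'cover',rectw(p,c,.006))
p=camera_params('top')
for l,uv,z in(('bore',(146,170),.095),('bore',(164,171),.095),('balls',(213,183),.029),('ball',(213,201),.029),('old',(232,180),.029),('stub',(155,189),.05),('hous',(170,73),.15)):
    print(l,onz(p,uv,z).round(3))
E
```

```text
toolx [ 0.24145787 -0.9704103  -0.00139665] -76.02738524020234 tooly [-4.58363567e-04  1.32518077e-03 -9.99999017e-01]
top tray ((500.6, -38.8), array([134.2, 134.3]), 8.9)
top cover ((505.2, -352.7), array([127.4,  83.6]), 81.8)
scene tray ((505.5, -37.9), array([137.2, 135.7]), 8.7)
scene cover ((505.8, -351.4), array([123.2,  76.9]), 82.7)
bore [0.548 0.206 0.095]
bore [0.546 0.148 0.095]
balls [ 0.524 -0.006  0.029]
ball [ 0.462 -0.008  0.029]
old [ 0.536 -0.07   0.029]
stub [0.494 0.184 0.05 ]
hous [0.858 0.137 0.15 ]
```

{"method": "carry_out", "body": {
  "offset": [
    [0.03,0.05,0],
    [0.03,0.05,0],
    [0.03,0.05,0],
    [0.03,0.05,0],
    [0.03,0.05,0],
    [0.03,0.05,0],
    [0.03,0.05,0],
    [0.03,0.05,0]
  ],
  "twist": [5.7,5.7,5.7,5.7,5.7,5.7,5.7,5.7],
  "grip": 0.044,
  "newtons": 20
}}

```text
clock: 1.15
tool_pos: [0.3917, -0.205, 0.2388]
eef_rot: [0.683, -0.184, 0.185, -0.683]
contact_force: [0.4, 0.3, -0.1]
opening: 0.499
```

{"method": "carry_out", "body": {
  "offset": [
    [0.03,0.05,0],
    [0.03,0.05,0],
    [0.03,0.05,0],
    [0.03,0.03,0],
    [0,0,0],
    [0,0,0]
  ],
  "twist": [5.7,5.7,5.7,5.7,0,0]
}}

```text
clock: 1.9
tool_pos: [0.5099, -0.0275, 0.2383]
eef_rot: [0.706, -0.048, 0.047, -0.705]
contact_force: [-0.8, 0.7, -1.0]
opening: 0.499
```

```bash
cat > st.py <<'E'
from h import *
def st():
    s=get_state(); M=R.from_quat(s['eef_rot']).as_matrix()
    print('t',round(s['clock'],2),'tcp',np.round(s['tool_pos'],4),'jaw',round(np.degrees(np.arctan2(M[1,0],M[0,0])),2),'tilt',np.round(M[:2,1],4),'op',round(s['opening']*88.1,1),'F',np.round(s['contact_force'],1),'q7',round(s['q'][6],2))
    return s
E
python3 - <<'E'
from st import *
st(); im,p=snap('wrist','w1.png'); cv2.imwrite('pics/w1b.png',cv2.resize(im[:,:,::-1],None,fx=1.5,fy=1.5))
print(np.array(p['eye']).round(4),rot(p)[:,2].round(3)); np.save('w1.npy',p,allow_pickle=True)
for q in[(.529,-.002,.029),(.466,-.011,.029),(.548,.206,.095),(.546,.148,.095)]: print(proj(p,q).round(0))
E
```

```text
t 1.9 tcp [ 0.5099 -0.0275  0.2383] jaw -7.71 tilt [-0.0017 -0.001 ] op 43.9 F [-0.8  0.7 -1. ] q7 -0.56
[0.5201 0.042  0.3839] [0.039 0.27  0.962]
[267. 145.]
[217. 159.]
[ 262. -106.]
[268. -23.]
```

View pics/w1b.png

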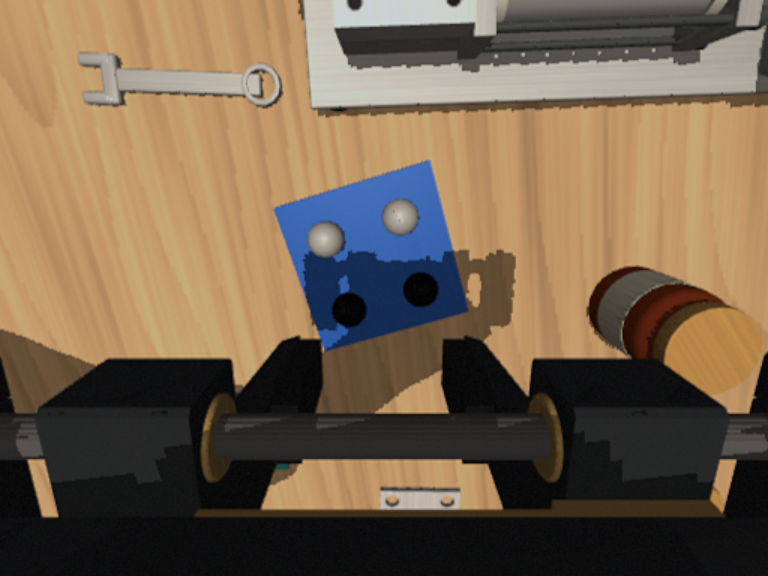

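The wrist view shows the steel balls at about (217,159) and (267,145), within a pixel or so of the tray-based prediction.

```bash
python3 - <<'E'
from st import *
s=st(); im=cv2.imread('pics/w1.png'); p=np.load('w1.npy',allow_pickle=True).item(); hsv=cv2.cvtColor(im,cv2.COLOR_BGR2HSV)
m=cv2.inRange(hsv,(0,0,70),(180,70,255))
b=[]
for g in((267,145),(217,159.5)):
    c=blob(m,g); (u,v),rad=cv2.minEnclosingCircle(c); w=onz(p,(u,v),.029); b.append(w); print((u,v),rad,w.round(4),'move',(w-s['tool_pos']).round(4))
print('sep',np.linalg.norm(b[0]-b[1]), 'ang',np.degrees(np.arctan2(*(b[0]-b[1])[[1,0]])))
E
```

```text
t 1.95 tcp [ 0.5097 -0.0281  0.2384] jaw -7.76 tilt [-0.0018 -0.0014] op 43.9 F [ 0.4 -0.8 -0. ] q7 -0.56
(266.5, 144.5) 12.103818893432617 [ 0.5283 -0.0013  0.029 ] move [ 0.0186  0.0268 -0.2094]
(216.38136291503906, 159.36441040039062) 11.92672348022461 [ 0.4647 -0.011   0.029 ] move [-0.0451  0.0171 -0.2094]
sep 0.06440030447290271 ang 8.719441346007825
```

{"method": "carry_out", "body": {
  "offset": [
    [0.0185,0.027,-0.03],
    [0,0,-0.05],
    [0,0,-0.05],
    [0,0,-0.05],
    [0,0,-0.028],
    [0,0,-0.01],
    [0,0,0],
    [0,0,0]
  ],
  "twist": [0,0,0,0,0,0,0,0]
}}

```text
clock: 2.95
tool_pos: [0.5302, 0.0001, 0.022]
eef_rot: [-0.705, 0.047, -0.048, 0.706]
contact_force: [-0.2, -0.2, -0.2]
opening: 0.496
```

```bash
python3 - <<'E'
from st import *
st()
E
```

```text
t 2.95 tcp [5.302e-01 1.000e-04 2.200e-02] jaw -7.68 tilt [0.0021 0.0001] op 43.7 F [-0.2 -0.2 -0.2] q7 -0.82
```

{"method": "carry_out", "body": {
  "offset": [
    [-0.0015,-0.0015,-0.002],
    [0,0,0],
    [0,0,0]
  ],
  "twist": [0,0,0]
}}

```text
clock: 3.32
tool_pos: [0.528, -0.0011, 0.019]
eef_rot: [-0.706, 0.047, -0.047, 0.706]
contact_force: [0.3, 0.2, -0.1]
opening: 0.502
```

{"method": "carry_out", "body": {
  "offset": [
    [0,0,0],
    [0,0,0],
    [0,0,0],
    [0,0,0],
    [0,0,0.05],
    [0,0,0.06],
    [0,0,0.06],
    [0,0,0]
  ],
  "twist": [0,0,0,0,0,0,0,0],
  "grip": 0.02,
  "newtons": 20
}}

```text
clock: 4.32
tool_pos: [0.5306, -0.0006, 0.1927]
eef_rot: [-0.705, 0.044, -0.05, 0.706]
contact_force: [0.8, 0.8, -2.4]
opening: 0.327
```

{"method": "carry_out", "body": {
  "offset": [
    [0,0.05,0.01],
    [0,0.03,0],
    [0,0,0],
    [0,0,0]
  ],
  "twist": [0,0,0,0]
}}

```text
clock: 4.82
tool_pos: [0.5271, 0.0774, 0.1975]
eef_rot: [0.706, -0.048, 0.047, -0.705]
contact_force: [0.9, -0.6, -1.3]
opening: 0.326
```

```bash
python3 - <<'E'
from st import *
st(); im,p=snap('wrist','w2.png'); cv2.imwrite('pics/w2b.png',cv2.resize(im[:,:,::-1],None,fx=1.5,fy=1.5)); np.save('w2.npy',p,allow_pickle=True)
E
```

```text
t 4.83 tcp [0.5271 0.0774 0.1975] jaw -7.68 tilt [-0.0024 -0.0021] op 28.7 F [ 0.9 -0.6 -1.3] q7 -0.79
```

View pics/w2b.png

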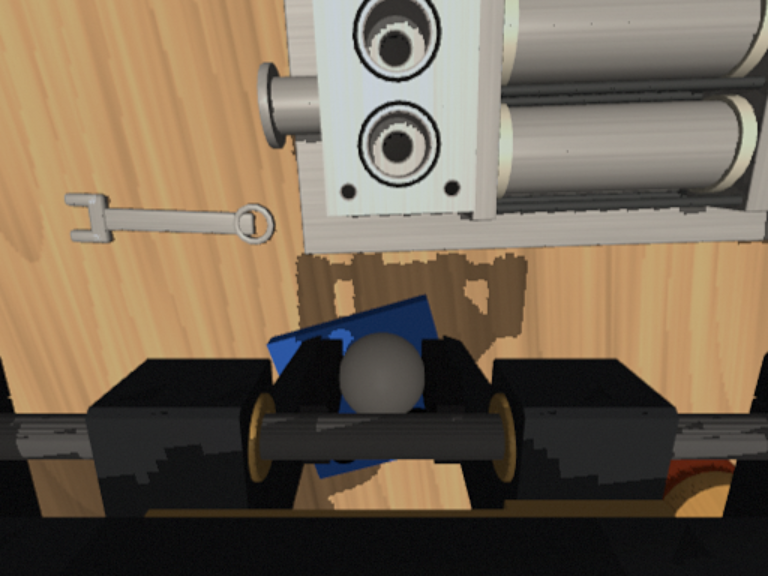

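The ball is held. The near bore ring is at (266,96), the far one at (265,21), and the near threads are at (232,127) and (301,125). I'll shift to bring the whole block face into view.

{"method": "carry_out", "body": {
  "offset": [
    [0,0.045,0.01],
    [0,0,0],
    [0,0,0],
    [0,0,0]
  ],
  "twist": [0,0,0,0]
}}

```text
clock: 5.38
tool_pos: [0.5278, 0.1219, 0.2082]
eef_rot: [0.706, -0.048, 0.048, -0.705]
contact_force: [-0.4, -0.4, -0.0]
opening: 0.324
```

```bash
python3 - <<'E'
from st import *
s=st(); im,p=snap('wrist','w3.png'); np.save('w3.npy',p,allow_pickle=True)
g=cv2.cvtColor(im,cv2.COLOR_RGB2GRAY); m=(g<70).astype(np.uint8)
cs,_=cv2.findContours(m,cv2.RETR_LIST,cv2.CHAIN_APPROX_NONE)
for c in cs:
    a=cv2.contourArea(c)
    if len(c)<8: continue
    (u,v),(w,h),_=cv2.fitEllipse(c)
    if v<230 and a>15 and min(w,h)/max(w,h)>.75: print((round(u,1),round(v,1)),round(w,1),round(h,1),onz(p,(u,v),.095).round(4))
v=cv2.resize(im[:,:,::-1],None,fx=1.5,fy=1.5); cv2.imwrite('pics/w3b.png',v)
E
```

```text
t 5.38 tcp [0.5278 0.1219 0.2082] jaw -7.78 tilt [-0.001  -0.0016] op 28.5 F [-0.4 -0.4 -0. ] q7 -0.85
(239.4, 176.2) 7.1 7.7 [0.5159 0.1346 0.095 ]
(302.4, 173.9) 7.3 7.9 [0.5733 0.1288 0.095 ]
(268.6, 144.3) 16.7 17.1 [0.546  0.1598 0.095 ]
(270.3, 148.4) 46.7 47.4 [0.547  0.1559 0.095 ]
(270.2, 148.3) 48.5 49.2 [0.547 0.156 0.095]
(267.3, 86.9) 17.8 18.8 [0.5508 0.2076 0.095 ]
(268.3, 86.0) 37.5 42.3 [0.5518 0.2082 0.095 ]
(269.1, 84.2) 49.8 52.7 [0.5525 0.2095 0.095 ]
(269.0, 84.1) 51.9 55.0 [0.5525 0.2097 0.095 ]
(233.0, 54.6) 8.5 9.1 [0.5261 0.2363 0.095 ]
(303.8, 52.3) 8.0 9.7 [0.5837 0.23   0.095 ]
(415.6, 104.9) 156.7 186.7 [0.6748 0.1759 0.095 ]
```

View pics/w3b.png

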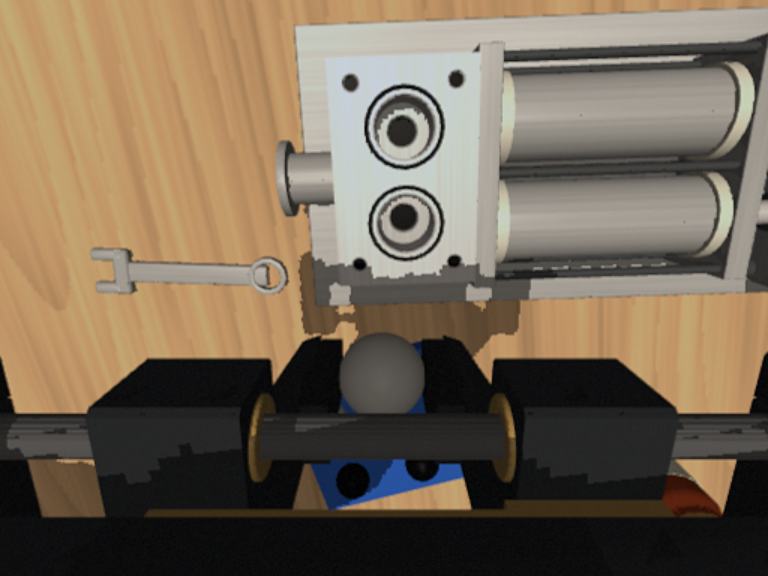

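The whole face is visible. The four threads fit the 58 × 102 mm pattern to about 0.3 mm, giving a centre of (0.5498, 0.1824) and pump x at -5.8°. Both ring centres agree with that: seat0 (0.5470, 0.1556), seat1 (0.5525, 0.2093). Next I'll check where the ball sits in the fingers.

```bash
python3 - <<'E'
from st import *
s=st(); im=cv2.imread('pics/w3.png'); p=np.load('w3.npy',allow_pickle=True).item()
hsv=cv2.cvtColor(im,cv2.COLOR_BGR2HSV)
m=cv2.inRange(hsv,(0,0,60),(180,60,255)); m[290:]=0; c=blob(m,(254.7,250))
(u,v),rad=cv2.minEnclosingCircle(c); x,y,w,h=cv2.boundingRect(c); print(u,v,rad,(x,y,w,h))
ctr=(x+w/2,y+w/2)   # bottom is hidden; take width as diameter
for z in(.006,.010): w_=onz(p,ctr,s['tool_pos'][2]+z); print(ctr,z,(w_-s['tool_pos']).round(4))
print('ang rad of ball',np.linalg.norm(onz(p,ctr,s['tool_pos'][2]+.01)-p['eye']), 289.5*15)
E
```

```text
t 5.42 tcp [0.5279 0.1222 0.2083] jaw -7.76 tilt [-0.0007 -0.0012] op 28.6 F [-0.3  0.1 -2.2] q7 -0.85
254.0 250.67999267578125 28.858755111694336 (227, 224, 56, 52)
(255.0, 252.0) 0.006 [ 0.0002 -0.0034  0.006 ]
(255.0, 252.0) 0.01 [ 0.0005 -0.0013  0.01  ]
ang rad of ball 0.153053448837838 4342.5
```

{"method": "carry_out", "body": {
  "offset": [
    [0.0125,0.044,0],
    [0.012,0.044,0],
    [0,0,-0.04],
    [0,0,-0.04],
    [0,0,-0.02],
    [0,0,0],
    [0,0,0]
  ],
  "twist": [1,1,0,0,0,0,0]
}}

```text
clock: 6.3
tool_pos: [0.5531, 0.2119, 0.1095]
eef_rot: [-0.706, 0.035, -0.035, 0.706]
contact_force: [-0.2, 0.0, -1.2]
opening: 0.326
```

{"method": "carry_out", "body": {
  "offset": [
    [-0.0007,-0.0015,-0.0095],
    [0,0,0],
    [0,0,0]
  ],
  "twist": [0,0,0]
}}

```text
clock: 6.68
tool_pos: [0.5518, 0.2105, 0.0995]
eef_rot: [-0.706, 0.035, -0.035, 0.706]
contact_force: [-0.7, -0.0, -1.0]
opening: 0.332
```

```bash
python3 - <<'E'
from st import *
st()
E
```

```text
t 6.67 tcp [0.5518 0.2105 0.0995] jaw -5.63 tilt [0.0004 0.0001] op 29.3 F [-0.7 -0.  -1. ] q7 -1.0
```

Good. I'll release, then rise and go back toward the second ball at (0.4647, -0.0110).

{"method": "carry_out", "body": {
  "offset": [
    [0,0,0],
    [0,0,0],
    [0,0,0],
    [0,0,0.03],
    [0,-0.01,0.06],
    [-0.02,-0.05,0.02],
    [-0.02,-0.05,0],
    [0,0,0]
  ],
  "twist": [0,0,0,0,0,0,0,0],
  "grip": 0.044
}}

```text
clock: 7.68
tool_pos: [0.5102, 0.095, 0.2093]
eef_rot: [0.708, -0.038, 0.036, -0.704]
contact_force: [0.7, 1.1, 0.4]
opening: 0.502
```

```bash
python3 - <<'E'
from st import *
s=st(); im,p=snap('wrist','w4.png'); cv2.imwrite('pics/w4b.png',cv2.resize(im[:,:,::-1],None,fx=1.5,fy=1.5))
print(proj(p,(.5525,.2093,.077)).round(1),(np.array([.4647,-.0110,.02])-s['tool_pos']).round(4))
E
```

```text
t 7.67 tcp [0.5102 0.095  0.2093] jaw -5.99 tilt [-0.0019 -0.0046] op 44.3 F [0.7 1.1 0.4] q7 -0.81
[288.6  51.6] [-0.0455 -0.106  -0.1893]
```

View pics/w4b.png

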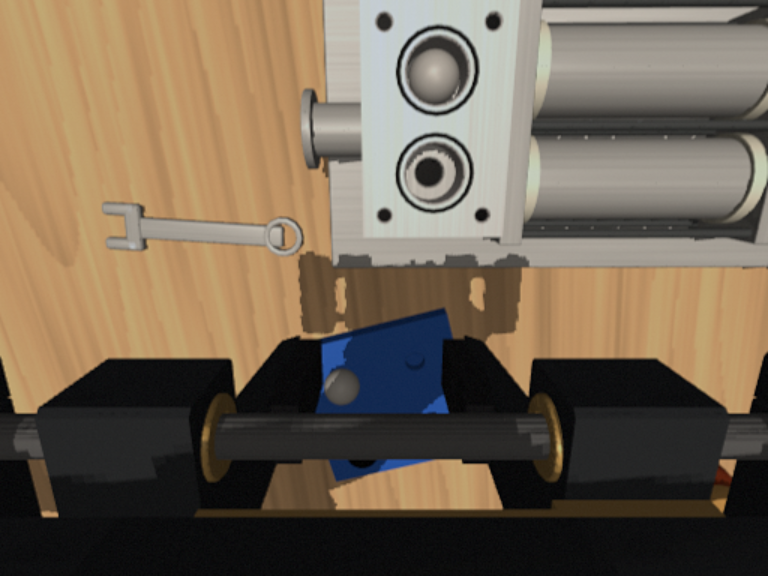

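The first ball is seated in bore 1 at (289,50), against a predicted (289,52). Now for the second ball.

{"method": "carry_out", "body": {
  "offset": [
    [-0.023,-0.053,0],
    [-0.0225,-0.053,0],
    [0,0,-0.05],
    [0,0,-0.05],
    [0,0,-0.05],
    [0,0,-0.02],
    [0,0,0],
    [0,0,0]
  ],
  "twist": [0,0,0,0,0,0,0,0]
}}

```text
clock: 8.72
tool_pos: [0.4671, -0.0045, 0.0397]
eef_rot: [-0.706, 0.034, -0.035, 0.707]
contact_force: [-0.4, -0.6, 0.1]
opening: 0.497
```

{"method": "carry_out", "body": {
  "offset": [
    [-0.0024,-0.0065,0],
    [0,0,-0.0205],
    [0,0,0],
    [0,0,0]
  ],
  "twist": [0,0,0,0]
}}

```text
clock: 9.22
tool_pos: [0.464, -0.0123, 0.0195]
eef_rot: [-0.706, 0.035, -0.035, 0.706]
contact_force: [-0.0, -0.1, -0.3]
opening: 0.502
```

{"method": "carry_out", "body": {
  "offset": [
    [0,0.001,0],
    [0,0,0],
    [0,0,0],
    [0,0,0],
    [0,0,0.05],
    [0,0,0.05],
    [0,0,0.05],
    [0,0,0]
  ],
  "twist": [0,0,0,0,0,0,0,0],
  "grip": 0.02,
  "newtons": 20
}}

```text
clock: 10.22
tool_pos: [0.4652, -0.0111, 0.1713]
eef_rot: [-0.706, 0.033, -0.037, 0.707]
contact_force: [0.0, -0.4, -1.9]
opening: 0.322
```

{"method": "carry_out", "body": {
  "offset": [
    [0.02,0.042,0],
    [0.02,0.042,0],
    [0.02,0.042,0],
    [0.021,0.042,0],
    [0,0,0],
    [0,0,-0.03],
    [0,0,-0.025],
    [0,0,0]
  ],
  "twist": [0,0,0,0,0,0,0,0]
}}

```text
clock: 11.22
tool_pos: [0.5422, 0.1547, 0.1109]
eef_rot: [0.708, -0.037, 0.033, -0.705]
contact_force: [0.2, 1.0, -1.4]
opening: 0.326
```

```bash
python3 - <<'E'
from st import *
st()
E
```

```text
t 11.22 tcp [0.5422 0.1547 0.1109] jaw -5.64 tilt [-0.0063 -0.0041] op 28.7 F [ 0.2  1.  -1.4] q7 -0.99
```

{"method": "carry_out", "body": {
  "offset": [
    [0,0,0],
    [0.004,0.0015,0],
    [0,0,-0.012],
    [0,0,0],
    [0,0,0]
  ],
  "twist": [0,0,0,0,0]
}}

```text
clock: 11.85
tool_pos: [0.5486, 0.1584, 0.1016]
eef_rot: [0.706, -0.035, 0.035, -0.706]
contact_force: [1.0, 0.3, -1.8]
opening: 0.326
```

{"method": "carry_out", "body": {
  "offset": [
    [-0.002,-0.0018,-0.002],
    [0,0,0],
    [0,0,0]
  ],
  "twist": [0,0,0]
}}

```text
clock: 12.22
tool_pos: [0.5468, 0.1567, 0.0998]
eef_rot: [-0.706, 0.035, -0.035, 0.706]
contact_force: [-0.4, -0.2, -0.1]
opening: 0.326
```

```bash
python3 - <<'E'
from st import *
s=st(); im,p=snap('wrist'); hsv=cv2.cvtColor(im,cv2.COLOR_RGB2HSV)
E
```

```text
t 12.22 tcp [0.5468 0.1567 0.0998] jaw -5.63 tilt [0.0001 0.    ] op 28.7 F [-0.4 -0.2 -0.1] q7 -1.0
```

{"method": "carry_out", "body": {
  "offset": [
    [0,0,0],
    [0,0,0],
    [0,0,0],
    [0,0,0.03],
    [0,0,0.05],
    [0,-0.05,0.02],
    [0,-0.05,0],
    [0,0,0]
  ],
  "twist": [0,0,0,0,0,0,0,0],
  "grip": 0.044
}}

```text
clock: 13.28
tool_pos: [0.5468, 0.0507, 0.1996]
eef_rot: [0.708, -0.038, 0.037, -0.705]
contact_force: [-0.8, 0.7, -0.2]
opening: 0.503
```

```bash
python3 - <<'E'
from st import *
s=st(); im,p=snap('wrist','w5.png'); cv2.imwrite('pics/w5b.png',cv2.resize(im[:,:,::-1],None,fx=1.5,fy=1.5))
print(proj(p,(.5525,.2093,.077)).round(1)*1.5,proj(p,(.547,.1556,.077)).round(1)*1.5)
E
```

```text
t 13.28 tcp [0.5468 0.0507 0.1996] jaw -6.1 tilt [-0.0007 -0.0042] op 44.3 F [-0.8  0.7 -0.2] q7 -0.76
[360.   -7.5] [361.8 100.8]
```

View pics/w5b.png

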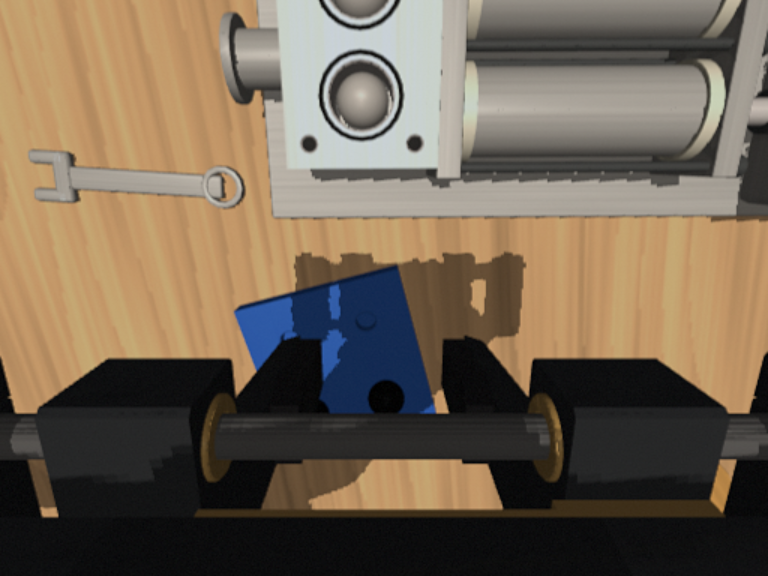

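Both balls are seated: the second shows at (361,99) in the enlarged view, predicted (362,101). Now to the cover.

{"method": "carry_out", "body": {
  "offset": [
    [-0.005,-0.055,0.01],
    [-0.005,-0.055,0.01],
    [-0.005,-0.055,0],
    [-0.005,-0.055,0],
    [-0.005,-0.055,0],
    [-0.005,-0.055,0],
    [-0.005,-0.055,0],
    [-0.005,-0.055,0]
  ],
  "twist": [0,0,0,0,0,0,0,0]
}}

```text
clock: 14.32
tool_pos: [0.508, -0.3832, 0.2198]
eef_rot: [-0.706, 0.033, -0.034, 0.707]
contact_force: [0.6, 0.1, -0.5]
opening: 0.501
```

{"method": "carry_out", "body": {
  "offset": [
    [0,0,0],
    [0,0,0],
    [0,0,0]
  ],
  "twist": [0,0,0]
}}

```text
clock: 14.7
tool_pos: [0.5081, -0.3806, 0.2199]
eef_rot: [-0.706, 0.033, -0.034, 0.707]
contact_force: [-0.3, 0.2, -0.1]
opening: 0.499
```

```bash
python3 - <<'E'
from st import *
s=st(); im,p=snap('wrist','w6.png'); cv2.imwrite('pics/w6b.png',cv2.resize(im[:,:,::-1],None,fx=1.5,fy=1.5)); np.save('w6.npy',p,allow_pickle=True)
g=(proj(p,(.5055,-.352,.006))); print(g)
hsv=cv2.cvtColor(im,cv2.COLOR_RGB2HSV); m=cv2.inRange(hsv,(0,0,110),(180,50,255))
cs,hi=cv2.findContours(m,cv2.RETR_LIST,cv2.CHAIN_APPROX_NONE)
for c in cs:
    a=cv2.contourArea(c)
    if a<15 or len(c)<8: continue
    (u,v),(w,h),_=cv2.fitEllipse(c); print(a,(round(u,1),round(v,1)),round(w,1),round(h,1),onz(p,(u,v),.006).round(4), rectw(p,c,.006) if a>2000 else '')
E
```

```text
t 14.7 tcp [ 0.5081 -0.3806  0.2199] jaw -5.39 tilt [0.0007 0.0014] op 44.0 F [-0.3  0.2 -0.1] q7 0.05
[249.80193692 144.78645916]
109.5 (479.2, 331.8) 10.6 15.4 [ 0.8191 -0.661   0.006 ] 
159.0 (249.0, 150.0) 14.1 14.5 [ 0.5039 -0.3584  0.006 ] 
34.0 (256.0, 136.0) 2.7 19.6 [ 0.5141 -0.3421  0.006 ] 
125.5 (275.9, 103.6) 12.4 13.1 [ 0.5413 -0.3065  0.006 ] 
125.5 (227.5, 101.2) 12.4 13.1 [ 0.4842 -0.2983  0.006 ] 
5537.0 (250.3, 131.3) 79.6 97.9 [ 0.5077 -0.3357  0.006 ] ((507.2, -340.5), array([103.2,  84. ]), 81.6)
```

View pics/w6b.png

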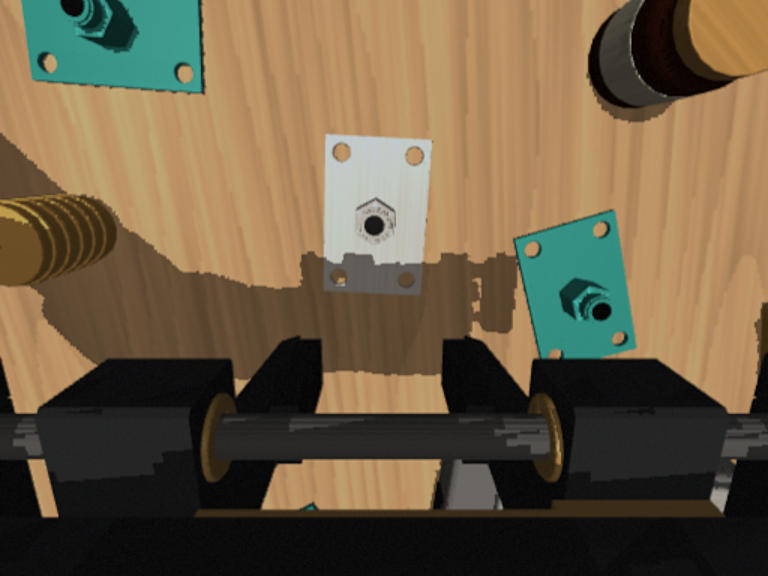

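The aluminium cover shows its far holes at (228,101) and (276,104), 57.7 mm apart where 58 is nominal. That gives a cover centre of (0.5055, -0.3529) and cover x at -8.2°, which matches the top view. Candle, jar and decoys are clear of the gripper. I'll descend.

{"method": "carry_out", "body": {
  "offset": [
    [-0.0026,0.0277,-0.02],
    [0,0,-0.05],
    [0,0,-0.05],
    [0,0,-0.04],
    [0,0,-0.02],
    [0,0,0],
    [0,0,0],
    [0,0,0]
  ],
  "twist": [-2.8,0,0,0,0,0,0,0]
}}

```text
clock: 15.75
tool_pos: [0.5053, -0.3562, 0.0414]
eef_rot: [0.706, -0.051, 0.053, -0.705]
contact_force: [-0.4, 1.2, 0.1]
opening: 0.503
```

```bash
python3 - <<'E'
from st import *
s=st(); print(np.array([.5055,-.3529,.009])-s['tool_pos'])
E
```

```text
t 15.75 tcp [ 0.5053 -0.3562  0.0414] jaw -8.44 tilt [ 0.0026 -0.0014] op 44.3 F [-0.4  1.2  0.1] q7 -0.19
[ 0.00023843  0.00326683 -0.03240699]
```

{"method": "carry_out", "body": {
  "offset": [
    [0,0.0033,-0.01],
    [0,0,-0.015],
    [0,0,-0.0065],
    [0,0,0],
    [0,0,0]
  ],
  "twist": [0.2,0,0,0,0]
}}

```text
clock: 16.38
tool_pos: [0.5042, -0.3523, 0.008]
eef_rot: [-0.705, 0.051, -0.051, 0.705]
contact_force: [0.9, -0.8, 0.7]
opening: 0.498
```

```bash
python3 - <<'E'
from st import *
s=st(); print(np.array([.5055,-.3529,.009])-s['tool_pos'])
E
```

```text
t 16.38 tcp [ 0.5042 -0.3523  0.008 ] jaw -8.23 tilt [-0.0001  0.0001] op 43.9 F [ 0.9 -0.8  0.7] q7 -0.22
[ 0.00132896 -0.00057264  0.00102697]
```

{"method": "carry_out", "body": {
  "offset": [
    [0.0013,-0.0005,0.0015],
    [0,0,0]
  ],
  "twist": [0,0]
}}

```text
clock: 16.62
tool_pos: [0.5058, -0.353, 0.01]
eef_rot: [0.705, -0.051, 0.051, -0.705]
contact_force: [0.7, -0.6, -0.4]
opening: 0.502
```

{"method": "carry_out", "body": {
  "offset": [
    [0,0,0],
    [0,0,0],
    [0,0,0],
    [0,0,0],
    [0,0,0.02],
    [0,0,0.03],
    [0,0,0.05],
    [0,0,0]
  ],
  "twist": [0,0,0,0,0,0,0,0],
  "grip": 0.015,
  "newtons": 45
}}

```text
clock: 17.62
tool_pos: [0.5082, -0.3538, 0.1142]
eef_rot: [0.706, -0.048, 0.054, -0.704]
contact_force: [0.6, 0.2, -2.3]
opening: 0.34
```

{"method": "carry_out", "body": {
  "offset": [
    [0,0,0.05],
    [0,0,0.05],
    [0,0,0.02],
    [0,0,0],
    [0,0,0]
  ],
  "twist": [0,0,0,0,0]
}}

```text
clock: 18.25
tool_pos: [0.504, -0.3525, 0.2278]
eef_rot: [-0.705, 0.052, -0.049, 0.706]
contact_force: [0.2, -0.7, -4.9]
opening: 0.337
```

```bash
python3 - <<'E'
from st import *
s=st(); im,p=snap('wrist','w7.png'); cv2.imwrite('pics/w7b.png',cv2.resize(im[:,:,::-1],None,fx=1.5,fy=1.5)); np.save('w7.npy',p,allow_pickle=True)
np.save('s7.npy',s,allow_pickle=True)
E
```

```text
t 18.25 tcp [ 0.504  -0.3525  0.2278] jaw -8.22 tilt [-0.0035  0.0014] op 29.7 F [ 0.2 -0.7 -4.9] q7 -0.04
```

View pics/w7b.png

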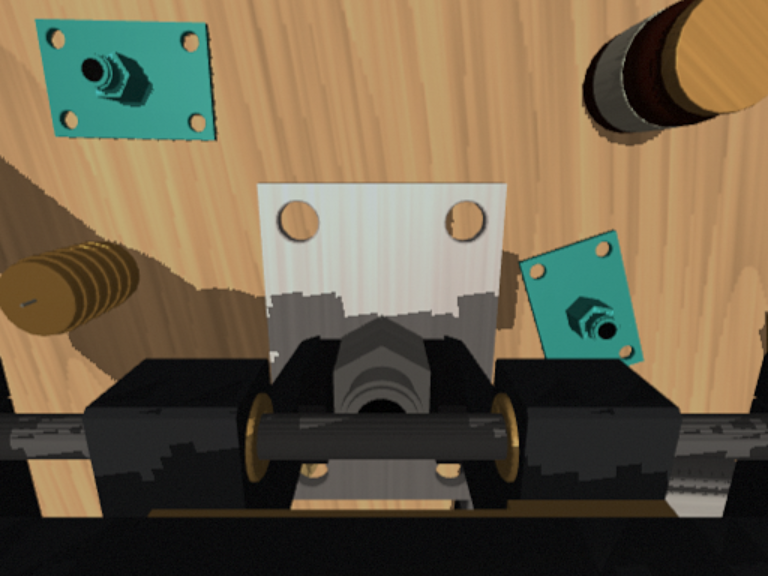

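The cover is held squarely, with the far holes at (199,147) and (311,147). I'll measure them relative to the TCP on the cover's top plane.

```bash
cat > cov.py <<'E'
from st import *
def cov(im,p,s,bgr=True,dz=-.0035):
    hsv=cv2.cvtColor(im,cv2.COLOR_BGR2HSV if bgr else cv2.COLOR_RGB2HSV); m=cv2.inRange(hsv,(0,0,110),(180,45,255))
    cs,_=cv2.findContours(m,cv2.RETR_LIST,cv2.CHAIN_APPROX_NONE)
    pts=[]
    for g in((199,147),(311,147)):
        c=min((c for c in cs if 250<cv2.contourArea(c)<1500),key=lambda c:np.hypot(*(np.array(cv2.minEnclosingCircle(c)[0])-g)))
        e=cv2.fitEllipse(cv2.convexHull(c)); print(np.round(e[0],1),np.round(e[1],1)); pts.append(onz(p,e[0],s['tool_pos'][2]+dz))
    a,b=pts; th=np.arctan2(*(b-a)[[1,0]]); ctr=(a+b)/2-.051*np.array([-np.sin(th),np.cos(th),0])
    M=R.from_quat(s['eef_rot']).as_matrix(); jaw=np.degrees(np.arctan2(M[1,0],M[0,0]))
    d=ctr-s['tool_pos']; print('sep',np.linalg.norm(b-a)*1000,'ang',np.degrees(th),'rel jaw',np.degrees(th)-jaw,'ctr-tcp',d.round(4)); return ctr,np.degrees(th)
E
python3 - <<'E'
from cov import *
s=np.load('s7.npy',allow_pickle=True).item(); p=np.load('w7.npy',allow_pickle=True).item()
cov(cv2.imread('pics/w7.png'),p,s)
s=st(); print((np.array([.5498,.1824,.16])-s['tool_pos']).round(4))
E
```

```text
[198.3 147.2] [28.2 29.6]
[310.1 147.3] [28.  29.8]
sep 57.40486834257605 ang -8.2915023029451 rel jaw -0.06669279318851551 ctr-tcp [ 0.0003  0.0004 -0.0035]
t 18.3 tcp [ 0.5041 -0.3525  0.2277] jaw -8.22 tilt [-0.0036  0.0017] op 29.6 F [ 0.9  0.2 -4.1] q7 -0.04
[ 0.0457  0.5349 -0.0677]
```

{"method": "carry_out", "body": {
  "offset": [
    [0.004,0.035,0],
    [0.004,0.045,0],
    [0.004,0.045,0],
    [0.004,0.045,0],
    [0.004,0.045,0],
    [0.004,0.045,0],
    [0.004,0.045,0],
    [0.004,0.045,0]
  ],
  "twist": [0.3,0.3,0.3,0.3,0.3,0.3,0.3,0.3]
}}

```text
clock: 19.3
tool_pos: [0.5367, -0.0016, 0.2284]
eef_rot: [0.706, -0.037, 0.035, -0.706]
contact_force: [1.4, 0.2, -4.2]
opening: 0.332
```

{"method": "carry_out", "body": {
  "offset": [
    [0.004,0.045,0],
    [0.004,0.045,0],
    [0.003,0.04,0],
    [0.003,0.03,0],
    [0,0.02,0],
    [0,0,0],
    [0,0,0],
    [0,0,0]
  ],
  "twist": [0,0,0,0,0,0,0,0]
}}

```text
clock: 20.3
tool_pos: [0.5517, 0.1751, 0.2295]
eef_rot: [0.707, -0.037, 0.037, -0.706]
contact_force: [0.6, -0.4, -2.8]
opening: 0.336
```

```bash
python3 - <<'E'
from cov import *
s=st(); print((np.array([.5498,.1824,.1155])-s['tool_pos']).round(4))
im,p=snap('wrist','w8.png'); cov(im,p,s,False)
E
```

```text
t 20.3 tcp [0.5517 0.1751 0.2295] jaw -5.98 tilt [-0.0004 -0.0016] op 29.6 F [ 0.6 -0.4 -2.8] q7 -0.91
[-0.0019  0.0073 -0.114 ]
[196.  148.3] [23.  29.2]
[310.4 147.5] [27.9 29.5]
sep 58.74465825015311 ang -5.630515122244755 rel jaw 0.3458895214967592 ctr-tcp [ 0.0001  0.     -0.0035]
```

{"method": "carry_out", "body": {
  "offset": [
    [-0.0015,0.0068,0],
    [0,0,-0.03],
    [0,0,-0.03],
    [0,0,-0.02],
    [0,0,-0.01],
    [0,0,0],
    [0,0,0],
    [0,0,0]
  ],
  "twist": [0.2,0,0,0,0,0,0,0]
}}

```text
clock: 21.35
tool_pos: [0.5505, 0.1843, 0.1406]
eef_rot: [-0.706, 0.034, -0.035, 0.707]
contact_force: [0.6, 0.8, -3.5]
opening: 0.332
```

```bash
python3 - <<'E'
from cov import *
s=st(); print((np.array([.5498,.1824,.1155])-s['tool_pos']).round(4))
snap('wrist'); s=st(); print((np.array([.5498,.1824,.1155])-s['tool_pos']).round(4))
E
```

```text
t 21.35 tcp [0.5505 0.1843 0.1406] jaw -5.64 tilt [0.0016 0.0007] op 29.2 F [ 0.6  0.8 -3.5] q7 -1.01
[-0.0007 -0.0019 -0.0251]
t 21.4 tcp [0.5504 0.1842 0.1405] jaw -5.64 tilt [0.0014 0.0006] op 29.6 F [ 0.7 -0.3 -3.3] q7 -1.01
[-0.0006 -0.0018 -0.025 ]
```

{"method": "carry_out", "body": {
  "offset": [
    [-0.0006,-0.0018,-0.01],
    [0,0,-0.01],
    [0,0,-0.004],
    [0,0,0],
    [0,0,0],
    [0,0,0]
  ],
  "twist": [-0.1,0,0,0,0,0]
}}

```text
clock: 22.15
tool_pos: [0.5496, 0.1823, 0.116]
eef_rot: [-0.706, 0.035, -0.036, 0.706]
contact_force: [-0.1, -0.2, -3.8]
opening: 0.335
```

```bash
python3 - <<'E'
from cov import *
s=st(); print((np.array([.5498,.1824,.1155])-s['tool_pos']).round(4))
im,p=snap('wrist','w9.png'); cv2.imwrite('pics/w9b.png',cv2.resize(im[100:330,100:420,::-1],None,fx=2.4,fy=2.4,interpolation=cv2.INTER_CUBIC))
try: cov(im,p,s,False)
except Exception as e: print(e)
for q in[(.5261,.2363,.095),(.5837,.23,.095),(.5159,.1346,.095),(.5733,.1288,.095)]: print(proj(p,q).round(1),((proj(p,q)-[100,100])*2.4).round(0))
E
```

```text
t 22.15 tcp [0.5496 0.1823 0.116 ] jaw -5.73 tilt [0.0006 0.0003] op 29.5 F [-0.1 -0.2 -3.8] q7 -1.03
[ 0.0002  0.0001 -0.0005]
[197.8 147.3] [28.2 29.4]
[310.2 147.4] [28.  29.3]
sep 57.72818280368066 ang -5.848663206891619 rel jaw -0.11737856561854976 ctr-tcp [ 0.0001  0.0003 -0.0035]
[203.3 143.4] [248. 104.]
[304.6 144.2] [491. 106.]
[210.8 297.6] [266. 474.]
[297.2 297.6] [473. 474.]
```

View pics/w9b.png

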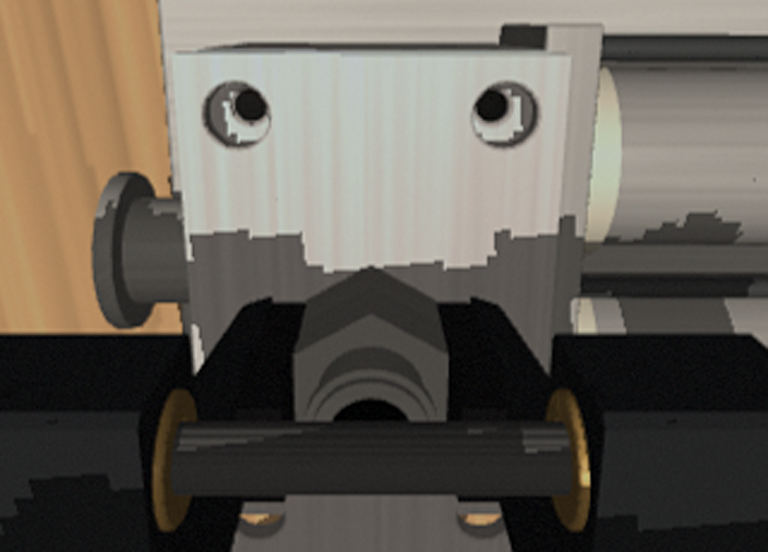

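The threads show through the far cover holes at (250,104) and (491,105), predicted (248,104) and (491,106). The cover's centre is within 0.5 mm and its angle within 0.1°. I'll let it settle, then hand in.

{"method": "carry_out", "body": {
  "offset": [
    [0,0,0],
    [0,0,0],
    [0,0,0]
  ],
  "twist": [0,0,0]
}}

```text
clock: 22.58
tool_pos: [0.5494, 0.1822, 0.1158]
eef_rot: [-0.706, 0.035, -0.035, 0.706]
contact_force: [0.7, 0.5, -3.4]
opening: 0.337
```

```bash
python3 - <<'E'
from st import *
s=st(); print(np.abs(s['qd']).max(), job.finish_job())
E
```

```text
t 22.57 tcp [0.5494 0.1822 0.1158] jaw -5.73 tilt [0.0002 0.0001] op 29.7 F [ 0.7  0.5 -3.4] q7 -1.03
the job is handed in; nothing more can be done
0.0018021503774101233 None
```

The job is handed in at about 22.6 s of the 67 s allowed: both steel balls are in the bores and the arm is holding the cover still above the block. No pass or fail verdict was given.

- **Balls:** after each release the wrist picture showed the ball within about 2 pixels of its seat position. I did not re-check either ball once the cover was over the block.
- **Cover position:** it is level, with its underside about 11 mm above the face. Its centre is within about 0.5 mm of the block's centre and its angle within about 0.1°.
- **Holes:** the two far threaded holes show whole through the cover. The two near ones are hidden by the gripper, so their alignment comes from the measured centre and angle.
- **Stillness:** the last joint speed was 0.002 rad/s. The force reading of about 3.4 N down roughly fits the cover's weight and shows no sign of it touching the pump.
- **Other items:** I kept the gripper clear of the worn balls, jars, candles, wrench and dish, and saw no sign of contact. I did not re-measure their positions at the end.

No check failed. The largest disagreement was one mid-carry reading of the cover's angle, about 0.4° different from the others, because the background spoiled one hole's outline. The reading at the final position agreed with the rest.

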